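Flip the status flag of the finished gift box

ROBOT

A 6-joint arm with a two-finger parallel gripper is mounted at the origin on the work surface. World frame = base frame: x ahead of the robot, y to its left, z up, the work surface at z = 0. Lengths are in m, angles in rad, forces in N, time in s.
With the tool pointing down it reaches from about 0.35 to 0.775 m from the base axis. Payload 7.3 kg.
Tool frame: the origin (TCP) lies on the centre line of the jaws, within the pads' length; the fingertips stand 11 mm ahead of it and the grasp point (between the pads) lies 8 mm behind it; z points along the fingers, y is the direction in which the jaws open and shut (so a half turn about z gives the same grasp; the last joint's range is limited). The gripper opens to 92 mm and grips with 3 to 60 N. Pads are 19 mm wide; open, the fingers measure 130 mm over their backs; the gripper's body (75 mm by 190 mm) begins 47 mm behind the grasp point.
Start: joints at [1.108, 0.342, 1.524, -0, 1.275, -0.146], TCP at [0.164, 0.499, 0.238] pointing down, gripper open.
Joint ranges: [-2.53, 2.53], [-0.77, 2.02], [0.04, 2.7], [-1, 4.14], [0.28, 2.66], [-3.11, 3.11]. Speed limits (rad/s): [2.57, 2.57, 3.14, 3.14, 3.14, 3.14].

INTERFACE

Orientations are given as [roll, pitch, yaw] about the fixed x, y, z axes, in that order (R = Rz(yaw) Ry(pitch) Rx(roll)).
In Python, from cell import robot gives the robot as it stands.
- The arm moves only by the tool jog_arm, never from a script. Its argument "deltas" is one flat list of numbers, 6 for each row, row after row: the shift along the world's x, y, z in units of 0.1 m (1.0 is 0.1 m), then the turn, a rotation vector about the world's x, y, z in units of 90 degrees (1.0 is 90 degrees). A call has 1 to 5 rows; each row is the pose to reach, as a shift and turn from the pose commanded when the call began; what a row does not reach only later rows make up. A row lasts 1/12 s, in which the tool goes at most 41.7 mm and 7.16 degrees, less where a joint would pass 70% of its speed; a pose out of reach is approached as far as the arm can. A call with a number of a shift or a turn outside -1 to 1 is refused whole. A call with a gripper value outside its range is refused whole. "claw" is the opening, from 0 (shut) to 1 (fully open), set as the call begins (left out, the last holds). The fingers move at their own pace and stop on an object; "newtons" is the grip in N (left out, the last holds). Time passes only in rows, so rows that repeat a pose let the fingers close. It gives the time, the measured TCP pose, the force and the opening at its end, in the units of the state.
- robot.observe(): the state, without advancing time (a new reading comes with each control period).
- robot.read_camera(name): name is "scene" or "top" or "wrist"; returns the picture (420x560x3 uint8, red, green, blue); there is no depth.
- robot.camera_params(name): a dict with "fx", "fy", "cx", "cy" (pixels), "R" (3x3) and "t" (3): a world point X has camera coordinates R X + t. Camera axes: x right, y down, z forward; pixel columns grow to the right and rows downward; lengths in m; the calibration is good to about 2 mm. A picture is of the moment at which its call begins: read the wrist's pose just before it. camera_params takes no time and is no camera call; for the wrist camera it gives the pose at the moment of the call.
- robot.hand_in(): hands the job in, once; it reports no verdict.
The state is a dict: "time": time; "qpos": joint angles; "qvel": joint speeds; "joint_efforts": joint torques, N m; "tool_pos": TCP position; "tool_rot": TCP orientation; "contact_force": force on the tool from outside, world axes, zero at the start; "torque": the same for the moment, N m; "opening": finger opening in m.
Only numpy, scipy, OpenCV 4.12 (cv2) and the standard library are available. Lean on these libraries where they do the work, as an engineer would, in place of code of your own. Each camera call takes 0.05 s, during which the arm holds its last target. There are 200 camera calls.

TASK

One of the three gift shoe boxes is packed and has its lid on; the other two are still open. Push the flag on the stand in front of the lidded box over its pivot so that it lies flat on the other side of the stand with its green face showing. Leave the stand standing where it is, and leave the other two flags and everything else on the table alone.

Things in the scene. Friction and masses are not known exactly. Their poses are not given: they have to be found in the camera images.
- stand_done: the flag stand 0.35 m before the lidded box, on the robot's side, in any of three places; loose, 0.9 kg: steel base 150 (x) x 84 (y) x 10 mm, a column, a level bed 104 (x) x 84 (y) mm, top 86 mm above the table. Cheeks at y = +-38 mm (4 mm thick, 22 mm along x, top 98.5 mm above the table) carry the pin. Origin: centre of the base's underside; its x axis points to the robot's right within 0.3 rad
- stand_done_pivot (a point): the middle of the pivot pin of that stand, 90 mm above the table; the pin runs along the stand's y axis, roughly away from the robot
- flag_done (a joint): angle of that stand's flag about the pin, rad: 0 = level on the stand's -x side (the robot's left), yellow up; pi/2 = upright; pi = level on the +x side (the robot's right), green up; stops at 0 and pi. Starts between 0 and 0.2. The pivot is stiff: the flag stays at any angle it is left and must be pressed all the way down to lie flat; about 1 N at its edge moves it
- flag_done_edge (a point): middle of the free edge of that flag, 82 mm from the pin. The flag is a plate 60 mm wide (along the pin), 5 mm thick, from 6 to 81 mm from the pin, yellow one side, green the other, ending in a black rolled edge 10 mm thick whose outside is 87 mm from the pin. Level, it overhangs the bed by 35 mm, so a fingertip can get under it
- stand_b: same kind of stand and flag before an open box; leave alone. Origin: centre of the underside of its base
- stand_c: same kind of stand and flag before the other open box; leave alone. Origin: centre of the underside of its base
- flag_b (a joint): angle of the flag on stand_b (0 = level to the robot's left, yellow up); starts between 0 and 0.2, leave alone
- flag_c (a joint): angle of the flag on stand_c (0 = level to the robot's left, yellow up); starts between 0 and 0.2, leave alone
- glue: glue stick, white with orange cap, 28 mm diameter, 95 mm tall, standing loose beside a box front; origin: centre of its underside; leave alone
- toy_car: small wooden toy car, 85 x 50 x 52 mm, loose beside a box front; origin: centre of its underside; leave alone
- tin: small tin with a green label, 44 mm diameter, 60 mm tall, loose beside a box front; origin: centre of its underside; leave alone
- tape: roll of brown parcel tape lying flat, 100 mm diameter, 48 mm tall, loose; origin: centre of its underside; leave alone
- spool: empty red spool, 70 mm diameter, 40 mm tall, standing on its flange, loose; origin: centre of its underside; leave alone
- pen_cup: white cup with pens, 76 mm diameter, pens up to 165 mm high, loose; origin: centre of its underside; leave alone

How it is judged:
By the outcome, as a careful person would: the job done as asked, in the order asked, and still so for the second after the job is handed in, with the robot touching nothing.
It also fails if it takes over 48 s, if anything falls off the work surface, if the arm or the gripper's body presses on something with over 40 N, if the wrist force passes 120 N, or if a joint passes its speed limit or range.

## Working session

There is one attempt and no reset: what is moved stays moved. The work goes in short steps, Python scripts to look and compute and a tool call to move; the robot and the scene stay as the last step left them, time stands still between calls to the robot, and variables do not carry over. Pictures are saved under pics/ and viewed, about 8 in all and at most 12, crops included, and the job is handed in when it is done.

Besides the shell and the picture viewer there is one more tool, called after "Request:" as name(argument=value, ...) on one line, values as JSON. jog_arm: Moves the arm, as the interface text tells. Its arguments: {"type":"object","properties":{"deltas":{"type":"array","items":{"type":"number"}},"claw":{"type":"number"},"newtons":{"type":"number"}},"required":["deltas"]}

```bash
mkdir -p pics; python3 - <<'E'
from cell import robot
import cv2,numpy as np
for n in ("scene","top"):
    im=robot.read_camera(n); cv2.imwrite(f"pics/{n}0.png",im[:,:,::-1]); p=robot.camera_params(n)
    print(n,p["fx"],p["cx"],p["cy"],np.round(p["R"],3).tolist(),np.round(p["t"],3))
E
```

```text
scene 382.0062818537709 285.19607219195296 216.7232771978246 [[-0.319, 0.948, 0.016], [0.76, 0.266, -0.593], [-0.566, -0.177, -0.805]] [ 0.159 -0.339  1.404]
top 503.0464626667739 288.4675704582507 210.96098122447268 [[-0.01, -1.0, 0.002], [-0.983, 0.009, -0.182], [0.182, -0.004, -0.983]] [0.01  0.507 1.81 ]
```

View pics/scene0.png

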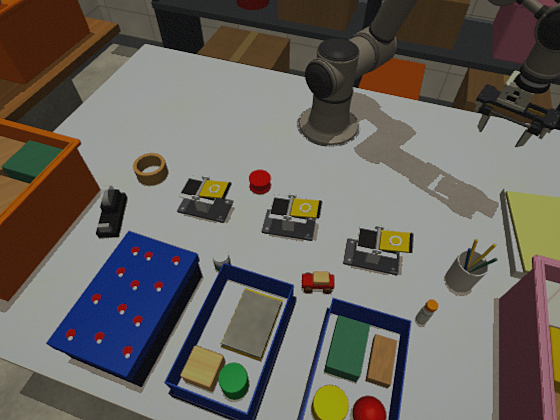

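View pics/top0.png

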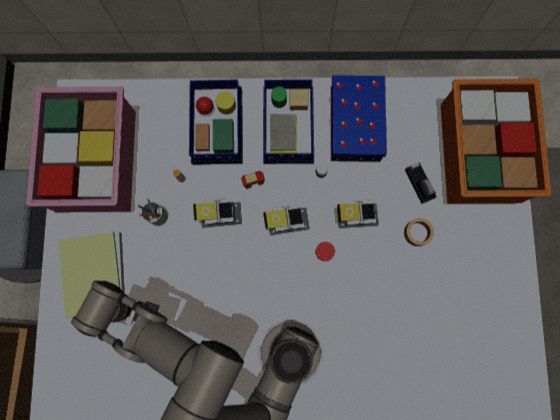

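```bash
cat > h.py <<'E'
import cv2,numpy as np
from cell import robot
def ray(p,uv):
    R,t=np.array(p["R"]),np.array(p["t"])
    d=R.T@np.array([(uv[0]-p["cx"])/p["fx"],(uv[1]-p["cy"])/p["fy"],1]); return -R.T@t,d
def onz(p,uv,z):
    o,d=ray(p,uv); return o+d*(z-o[2])/d[2]
def proj(p,X):
    c=np.array(p["R"])@X+np.array(p["t"]); return [p["fx"]*c[0]/c[2]+p["cx"],p["fy"]*c[1]/c[2]+p["cy"]]
E
python3 - <<'E'
from h import *
s=robot.observe(); print({k:np.round(s[k],3).tolist() for k in("time","tool_pos","tool_rot","qpos")})
crops=[]
for n,(x,y) in (("top",(358,213)),("scene",(208,200))):
    im=cv2.imread(f"pics/{n}0.png"); p=robot.camera_params(n)
    crops.append(cv2.resize(im[y-35:y+35,x-35:x+35],(400,400),interpolation=cv2.INTER_CUBIC))
    h=cv2.cvtColor(im,cv2.COLOR_BGR2HSV); m=cv2.inRange(h,(20,120,90),(35,255,255))
    k=np.zeros_like(m);k[y-35:y+35,x-35:x+35]=m[y-35:y+35,x-35:x+35]
    k=cv2.morphologyEx(k,cv2.MORPH_CLOSE,np.ones((7,7)))
    c=max(cv2.findContours(k,0,2)[0],key=cv2.contourArea); r=cv2.minAreaRect(c); print(n,r)
    for q in cv2.boxPoints(r): print(q,onz(p,q,.09).round(3))
cv2.imwrite("pics/crop.png",np.hstack(crops))
E
```

```text
{'time': 0.1, 'tool_pos': [0.163, 0.499, 0.237], 'tool_rot': [-3.14, -0.0, 2.825], 'qpos': [1.108, 0.343, 1.525, 0.0, 1.275, -0.146]}
top ((349.6647033691406, 211.6411590576172), (16.106266021728516, 18.713947296142578), 85.60128784179688)
[339.71765 204.32939] [ 0.521 -0.18   0.09 ]
[358.37646 202.89409] [ 0.526 -0.248  0.09 ]
[359.61176 218.95293] [ 0.467 -0.25   0.09 ]
[340.95294 220.38823] [ 0.462 -0.183  0.09 ]
scene ((213.4016571044922, 188.5819854736328), (27.885005950927734, 16.29643440246582), 5.194429397583008)
[198.77872 195.43445] [ 0.524 -0.25   0.09 ]
[200.25412 179.20493] [ 0.467 -0.274  0.09 ]
[228.0246  181.72952] [ 0.45  -0.193  0.09 ]
[226.5492  197.95905] [ 0.507 -0.173  0.09 ]
```

View pics/crop.png

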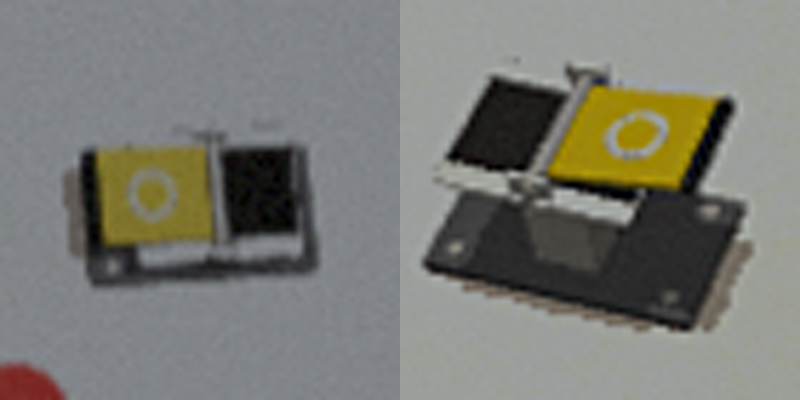

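```bash
python3 - <<'E'
from h import *
T,S=robot.camera_params("top"),robot.camera_params("scene")
def tri(a,b):
    o1,d1=ray(T,a);o2,d2=ray(S,b);A=np.c_[d1,-d2];k=np.linalg.lstsq(A,o2-o1,rcond=None)[0]
    p,q=o1+k[0]*d1,o2+k[1]*d2;return ((p+q)/2).round(4),np.linalg.norm(p-q).round(4)
print("pin",tri((360.6,211.3),(200.7,187.7)),onz(T,(360.6,211.3),.09),onz(S,(200.7,187.7),.09))
print("edge",tri((338.4,212.7),(227.6,190.2)))
for a,b in (((90,285),(70,0)),):pass
f=lambda x,y:(323+x/5.714,178+y/5.714); g=lambda x,y:(173+(x-400)/5.714,165+y/5.714)
print("base top",onz(T,f(90,285),.01),onz(T,f(318,270),.01))
print("base scene",onz(S,g(745,203),.01),onz(S,g(690,325),.01),onz(S,g(425,265),.01))
# middle stand
for u,v in((286,220),(307,219),(325,251)):print(onz(T,(u,v),.03).round(3))
E
```

```text
pin (array([ 0.4956, -0.2565,  0.0894]), np.float64(0.0034)) [ 0.49481597 -0.25486178  0.09      ] [ 0.4964879  -0.25791861  0.09      ]
edge (array([ 0.4887, -0.1746,  0.1026]), np.float64(0.0026))
base top [ 0.44718191 -0.18275964  0.01      ] [ 0.4556814  -0.33257863  0.01      ]
base scene [ 0.45220902 -0.18342197  0.01      ] [ 0.53579767 -0.17826734  0.01      ] [ 0.54605487 -0.32492271  0.01      ]
[0.476 0.014 0.03 ]
[ 0.479 -0.064  0.03 ]
[ 0.359 -0.128  0.03 ]
```

Request:
jog_arm(deltas=[0.2,-0.2,0.05,0,0,-0.075,0.4,-0.4,0.1,0,0,-0.15,0.6,-0.6,0.15,0,0,-0.225,0.8,-0.8,0.2,0,0,-0.3,1,-1,0.2,0,0,-0.377], claw=0)

```text
time: 0.52
tool_pos: [0.2643, 0.3981, 0.2584]
tool_rot: [3.141, -0.0, 2.227]
contact_force: [-0.2, 0.4, 0.4]
opening: 0.0625
```

Request:
jog_arm(deltas=[0.2,-0.2,0,0,0,-0.075,0.4,-0.4,0,0,0,-0.15,0.6,-0.6,0,0,0,-0.225,0.8,-0.8,0,0,0,-0.3,1,-1,0,0,0,-0.377])

```text
time: 0.93
tool_pos: [0.3641, 0.2977, 0.2575]
tool_rot: [-3.141, 0.0, 1.635]
contact_force: [0.9, 0.9, -0.6]
opening: 0.03
```

Request:
jog_arm(deltas=[0.1,-0.33,0,0,0,0,0.2,-0.66,0,0,0,0,0.3,-1,0,0,0,0])

```text
time: 1.18
tool_pos: [0.3936, 0.1975, 0.2573]
tool_rot: [-3.141, 0.0, 1.641]
contact_force: [0.8, 0.3, -0.3]
opening: 0.0096
```

Request:
jog_arm(deltas=[0.2,-0.33,0,0,0,0,0.4,-0.66,0,0,0,0,0.6,-1,0,0,0,0])

```text
time: 1.43
tool_pos: [0.4539, 0.0972, 0.2577]
tool_rot: [-3.142, -0.0, 1.641]
contact_force: [0.8, 1.7, -0.3]
opening: 0.0007
```

Request:
jog_arm(deltas=[0,-0.2,0,-0.07,0,0,0.1,-0.4,0,-0.14,0,0,0.2,-0.6,0,-0.21,0,0,0.25,-0.8,0,-0.28,0,0,0.3,-1,0,-0.35,0,0])

```text
time: 1.85
tool_pos: [0.4843, -0.002, 0.2582]
tool_rot: [-3.1, 0.553, 1.652]
contact_force: [-1.3, -0.0, -0.5]
opening: 0.0006
```

```bash
python3 -c "
from h import *
s=robot.observe(); print({k:np.round(s[k],3).tolist() for k in('time','tool_pos','tool_rot','qpos','opening')})"
```

```text
{'time': 1.85, 'tool_pos': [0.484, -0.002, 0.258], 'tool_rot': [-3.1, 0.553, 1.652], 'qpos': [0.168, 0.337, 1.607, -0.563, 1.34, 0.271], 'opening': 0.001}
```

Request:
jog_arm(deltas=[0.02,-0.33,0,-0.05,0,0,0.05,-0.66,0,-0.1,0,0,0.06,-1,0,-0.15,0,0])

```text
time: 2.1
tool_pos: [0.4901, -0.1018, 0.2576]
tool_rot: [-3.071, 0.786, 1.672]
contact_force: [1.7, -0.8, -0.7]
opening: 0.0003
```

Request:
jog_arm(deltas=[0,-0.15,-0.3,0,0,0,0,-0.3,-0.6,0,0,0,0,-0.42,-0.8,0,0,0,0,-0.42,-0.8,0,0,0])

```text
time: 2.43
tool_pos: [0.487, -0.1445, 0.1737]
tool_rot: [-3.061, 0.781, 1.675]
contact_force: [-0.2, -0.5, -0.2]
opening: 0.0008
```

```bash
python3 - <<'E'
from h import *
s=robot.observe(); print({k:np.round(s[k],3).tolist() for k in('time','tool_pos','tool_rot','qpos','contact_force')})
im=robot.read_camera("scene");a=im[110:290,120:360,::-1]
cv2.imwrite("pics/s1.png",cv2.resize(a,(800,600),interpolation=cv2.INTER_CUBIC))
E
```

```text
{'time': 2.433, 'tool_pos': [0.487, -0.144, 0.174], 'tool_rot': [-3.061, 0.781, 1.675], 'qpos': [-0.008, 0.473, 1.806, -0.92, 1.094, 0.465], 'contact_force': [-0.23, -0.52, -0.169]}
```

View pics/s1.png

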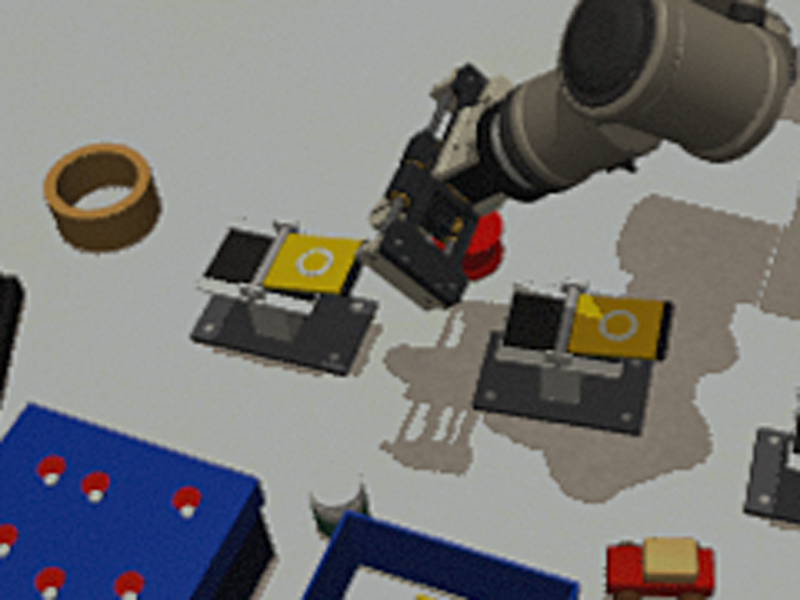

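Request:
jog_arm(deltas=[0,0,0,0.04,0,0,0,0,-0.2,0.08,0,0,0.01,0,-0.5,0.08,0,0,0.02,0,-0.75,0.08,0,0,0.03,0,-0.97,0.08,0,0])

```text
time: 2.9
tool_pos: [0.4937, -0.1426, 0.0815]
tool_rot: [-3.092, 0.658, 1.657]
contact_force: [-0.1, 1.2, -1.1]
opening: 0.0003
```

```bash
python3 - <<'E'
from h import *
s=robot.observe(); print({k:np.round(s[k],3).tolist() for k in('time','tool_pos','tool_rot','qpos','contact_force')})
im=robot.read_camera("scene");a=im[140:260,150:310,::-1]
cv2.imwrite("pics/s2.png",cv2.resize(a,(800,600),interpolation=cv2.INTER_CUBIC))
E
```

```text
{'time': 2.9, 'tool_pos': [0.494, -0.143, 0.081], 'tool_rot': [-3.092, 0.658, 1.657], 'qpos': [-0.063, 0.587, 1.856, -0.909, 0.888, 0.531], 'contact_force': [-0.128, 1.236, -1.087]}
```

View pics/s2.png

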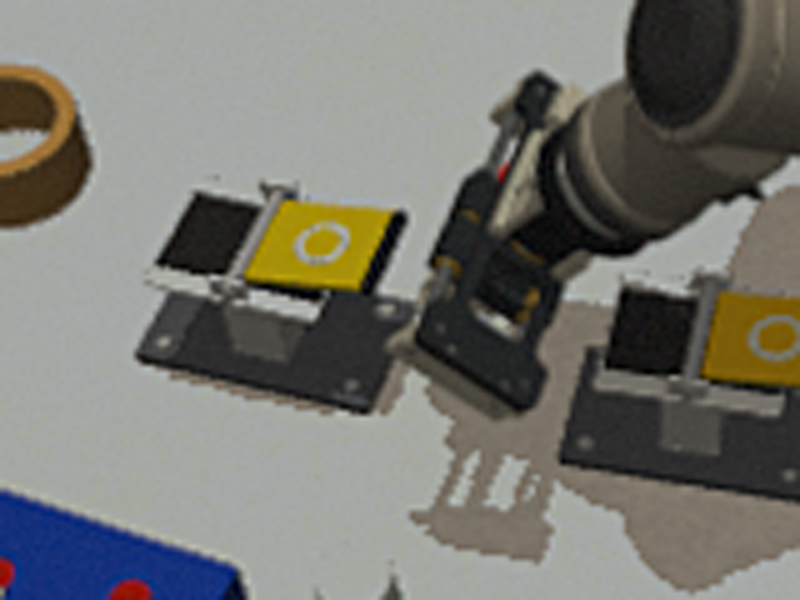

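Request:
jog_arm(deltas=[-0.02,-0.08,-0.03,0,0,0,-0.03,-0.16,-0.03,0,0,0,-0.03,-0.24,-0.03,0,0,0,-0.03,-0.29,-0.03,0,0,0,-0.03,-0.29,-0.03,0,0,0])

```text
time: 3.37
tool_pos: [0.49, -0.1735, 0.0792]
tool_rot: [-3.091, 0.659, 1.655]
contact_force: [0.8, 0.1, 0.4]
opening: 0.0006
```

```bash
python3 - <<'E'
from h import *
s=robot.observe(); print({k:np.round(s[k],3).tolist() for k in('time','tool_pos','tool_rot','qpos','contact_force')})
im=robot.read_camera("scene");a=im[140:260,150:310,::-1]
cv2.imwrite("pics/s3.png",cv2.resize(a,(800,600),interpolation=cv2.INTER_CUBIC))
E
```

```text
{'time': 3.367, 'tool_pos': [0.49, -0.174, 0.079], 'tool_rot': [-3.091, 0.659, 1.655], 'qpos': [-0.126, 0.585, 1.871, -0.945, 0.849, 0.514], 'contact_force': [0.825, 0.098, 0.357]}
```

View pics/s3.png

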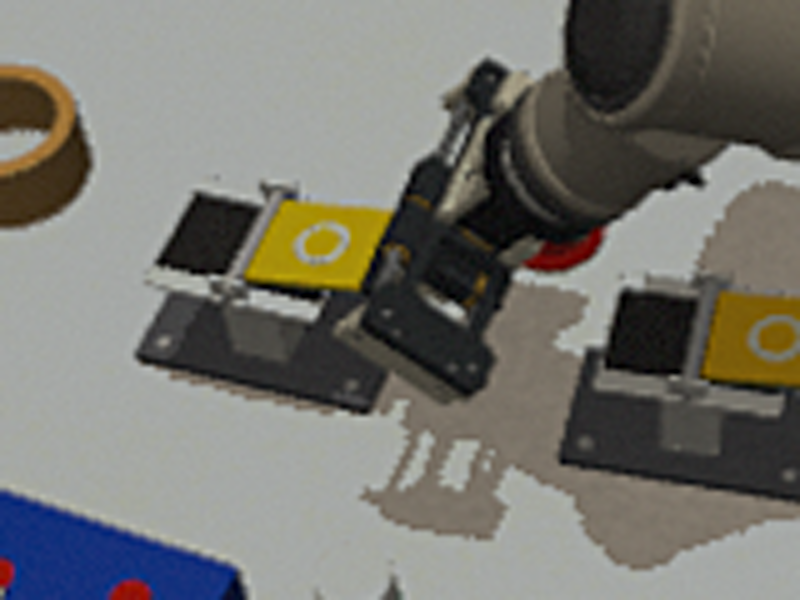

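Request:
jog_arm(deltas=[0,-0.01,0.09,0,0,0,0,-0.02,0.18,0,0,0,0,-0.04,0.27,0,0,0,0,-0.07,0.36,0,0,0,0.01,-0.1,0.44,0,0,0])

```text
time: 3.83
tool_pos: [0.4907, -0.1821, 0.1232]
tool_rot: [-3.089, 0.658, 1.659]
contact_force: [0.6, 0.7, -2.1]
opening: 0.0004
```

Request:
jog_arm(deltas=[0,-0.05,0.07,0,0,0,0.01,-0.1,0.14,0,0,0,0.01,-0.17,0.2,0,0,0,0.02,-0.235,0.25,0,0,0,0.02,-0.235,0.25,0,0,0])

```text
time: 4.25
tool_pos: [0.4929, -0.2071, 0.148]
tool_rot: [-3.09, 0.659, 1.656]
contact_force: [-0.4, 0.4, 0.9]
opening: 0.0004
```

```bash
python3 - <<'E'
from h import *
s=robot.observe(); print({k:np.round(s[k],3).tolist() for k in('time','tool_pos','tool_rot','qpos','contact_force')})
im=robot.read_camera("scene");a=im[140:260,150:310,::-1]
cv2.imwrite("pics/s4.png",cv2.resize(a,(800,600),interpolation=cv2.INTER_CUBIC))
E
```

```text
{'time': 4.25, 'tool_pos': [0.493, -0.207, 0.148], 'tool_rot': [-3.09, 0.659, 1.656], 'qpos': [-0.193, 0.472, 1.811, -0.858, 0.92, 0.3], 'contact_force': [-0.369, 0.443, 0.852]}
```

View pics/s4.png

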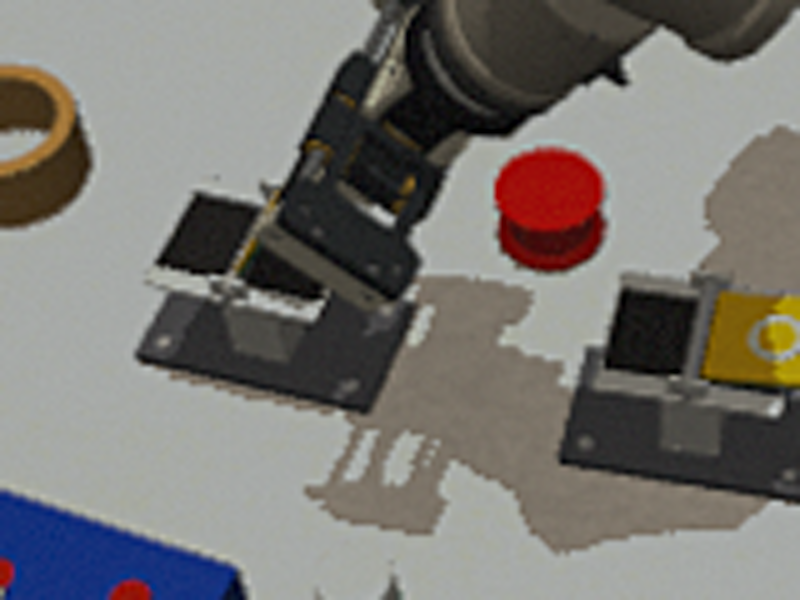

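Request:
jog_arm(deltas=[0.01,-0.155,0.07,0,0,0,0.02,-0.32,0.1,0,0,0,0.04,-0.55,0.07,0,0,0,0.05,-0.7,0,0,0,0,0.06,-0.85,0,0,0,0])

```text
time: 4.72
tool_pos: [0.4978, -0.2912, 0.1452]
tool_rot: [-3.085, 0.657, 1.66]
contact_force: [-0.7, 0.6, 0.2]
opening: 0.0005
```

Request:
jog_arm(deltas=[0.01,-0.13,0,0,0,0,0.01,-0.2,-0.09,0,0,0,0.01,-0.24,-0.16,0,0,0,0.01,-0.27,-0.24,0,0,0,0.01,-0.27,-0.24,0,0,0])

```text
time: 5.13
tool_pos: [0.4986, -0.3173, 0.1205]
tool_rot: [-3.084, 0.656, 1.661]
contact_force: [0.2, -0.6, -0.1]
opening: 0.0003
```

```bash
python3 - <<'E'
from h import *
s=robot.observe(); print({k:np.round(s[k],3).tolist() for k in('time','tool_pos','tool_rot','qpos','contact_force')})
im=robot.read_camera("scene");a=im[140:260,150:310,::-1]
cv2.imwrite("pics/s5.png",cv2.resize(a,(800,600),interpolation=cv2.INTER_CUBIC))
E
```

```text
{'time': 5.133, 'tool_pos': [0.499, -0.317, 0.12], 'tool_rot': [-3.084, 0.656, 1.661], 'qpos': [-0.402, 0.547, 1.771, -0.931, 0.779, 0.2], 'contact_force': [0.23, -0.638, -0.147]}
```

View pics/s5.png

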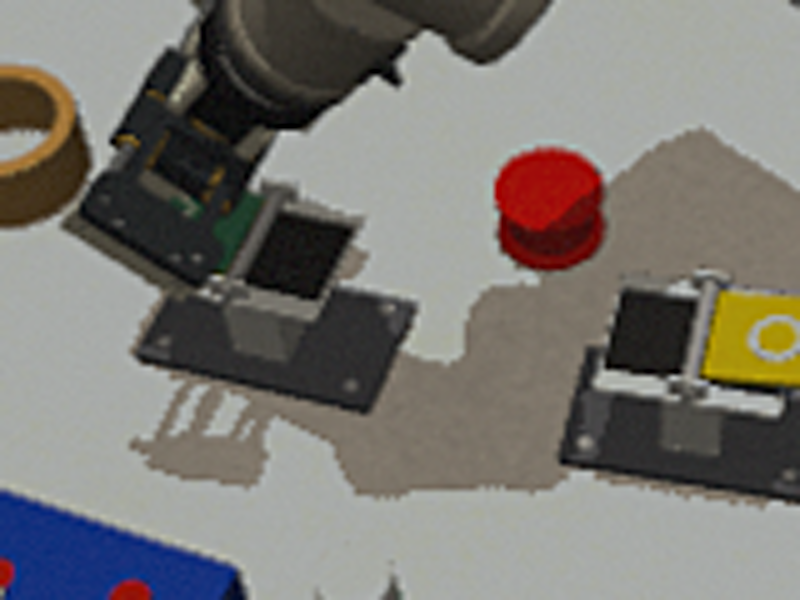

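Request:
jog_arm(deltas=[0,0,-0.05,0,0,0,0,0,-0.09,0,0,0,0,0,-0.12,0,0,0,0,0,-0.14,0,0,0,0,0,-0.14,0,0,0])

```text
time: 5.6
tool_pos: [0.4995, -0.3173, 0.1083]
tool_rot: [-3.087, 0.657, 1.66]
contact_force: [-0.8, -0.2, 0.3]
opening: 0.0002
```

Request:
jog_arm(deltas=[0,0,-0.01,0,0,0,0,0,-0.02,0,0,0,0,0,-0.02,0,0,0])

```text
time: 5.85
tool_pos: [0.4997, -0.3176, 0.1071]
tool_rot: [-3.088, 0.658, 1.659]
contact_force: [-0.7, 1.4, 4.0]
opening: 0.0005
```

Request:
jog_arm(deltas=[0,0,-0.01,0,0,0,0,0,-0.02,0,0,0,0,0,-0.02,0,0,0])

```text
time: 6.1
tool_pos: [0.4998, -0.3178, 0.1063]
tool_rot: [-3.089, 0.66, 1.658]
contact_force: [-4.1, 5.7, 12.2]
opening: 0.0004
```

Request:
jog_arm(deltas=[0,0,0.05,0,0,0,0,0.02,0.2,0,0,0,0,0.1,0.5,0,0,0,0,0.2,0.8,0,0,0,0,0.3,1,0,0,0])

```text
time: 6.52
tool_pos: [0.4999, -0.2876, 0.2072]
tool_rot: [-3.09, 0.658, 1.657]
contact_force: [0.5, -0.9, 1.1]
opening: 0.0004
```

Request:
jog_arm(deltas=[-0.1,0.3,0.2,0,0,0,-0.2,0.6,0.4,0,0,0,-0.3,0.9,0.5,0,0,0,-0.4,1,0.5,0,0,0])

```text
time: 6.85
tool_pos: [0.46, -0.1851, 0.2572]
tool_rot: [-3.094, 0.658, 1.657]
contact_force: [-0.0, 0.5, 0.2]
opening: 0.0005
```

Request:
jog_arm(deltas=[0,0.33,0.1,0,0,0,0,0.66,0.1,0,0,0,0,1,0.1,0,0,0,0,1,0.1,0,0,0])

```text
time: 7.18
tool_pos: [0.4598, -0.0832, 0.2646]
tool_rot: [-3.089, 0.656, 1.662]
contact_force: [0.3, -1.0, -0.5]
opening: 0.0004
```

```bash
python3 - <<'E'
from h import *
s=robot.observe(); print({k:np.round(s[k],3).tolist() for k in('time','tool_pos','qpos','contact_force')})
out=[]
for n,(x,y) in (("top",(358,213)),("scene",(208,200))):
    im=robot.read_camera(n)[:,:,::-1]
    out.append(cv2.resize(im[y-35:y+35,x-35:x+35],(400,400),interpolation=cv2.INTER_CUBIC))
cv2.imwrite("pics/s6.png",np.hstack(out))
E
```

```text
{'time': 7.183, 'tool_pos': [0.46, -0.083, 0.265], 'qpos': [0.061, 0.279, 1.726, -0.695, 1.264, 0.248], 'contact_force': [0.299, -1.039, -0.466]}
```

View pics/s6.png

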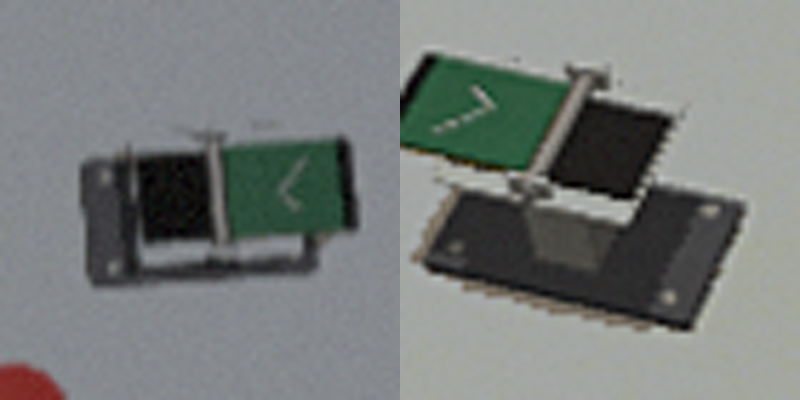

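```bash
python3 - <<'E'
from h import *
T,S=robot.camera_params("top"),robot.camera_params("scene")
def tri(a,b):
    o1,d1=ray(T,a);o2,d2=ray(S,b);k=np.linalg.lstsq(np.c_[d1,-d2],o2-o1,rcond=None)[0]
    p,q=o1+k[0]*d1,o2+k[1]*d2;return ((p+q)/2).round(4),np.linalg.norm(p-q).round(4)
c={}
for n,(x,y) in (("top",(370,211)),("scene",(190,185))):
    im=robot.read_camera(n)[:,:,::-1]; h=cv2.cvtColor(im,cv2.COLOR_BGR2HSV); m=cv2.inRange(h,(60,90,30),(90,255,255))
    k=np.zeros_like(m);k[y-25:y+25,x-30:x+30]=m[y-25:y+25,x-30:x+30];k=cv2.morphologyEx(k,cv2.MORPH_CLOSE,np.ones((5,5)))
    q=max(cv2.findContours(k,0,2)[0],key=cv2.contourArea); b=cv2.boxPoints(cv2.minAreaRect(q)); M=cv2.moments(k,True)
    b=b[np.argsort(b[:,0])]; L,R=b[:2].mean(0),b[2:].mean(0); c[n]=(L,R,(M["m10"]/M["m00"],M["m01"]/M["m00"]))
    old=cv2.imread(f"pics/{n}0.png"); d=cv2.absdiff(old,im).max(2)
    if n=="scene": cv2.imwrite("pics/s7.png",im)
print("pin side",tri(c["top"][0],c["scene"][1])); print("outer",tri(c["top"][1],c["scene"][0])); print("centre",tri(c["top"][2],c["scene"][2]))
E
```

```text
pin side (array([ 0.4947, -0.2623,  0.0871]), np.float64(0.001))
outer (array([ 0.5016, -0.3382,  0.0914]), np.float64(0.0124))
centre (array([ 0.4986, -0.2998,  0.0895]), np.float64(0.0056))
```

View pics/s7.png

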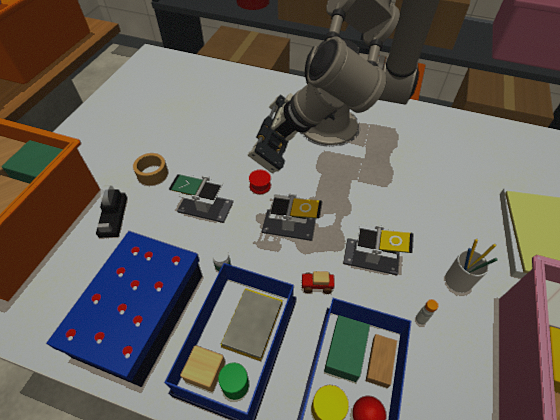

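```bash
python3 -c "
from cell import robot
print(robot.hand_in())"
```

```text
the job is handed in; nothing more can be done
None
```

I pushed the flag in front of the lidded box (the blue one with red dots, on the robot's right) over its pivot. It now lies flat on the right side of the stand with its green face up, and the job is handed in.

- **How it was done:** With the gripper shut and tilted, I put the fingertips under the flag's free edge, lifted it over the pivot and pressed it down. The upward force rose from about 0 to 12 N over the last 2 mm, so it had reached its stop. I then backed the arm well clear at about 7 s of the 48 s allowed.
- **Flag flat:** Measured from two cameras, the green face is at about 0.087 m at the pin, 0.090 m at its centre and 0.091 m at the outer end, against a nominal 0.0925 m. The camera rays for the outer end missed each other by 12 mm, so that reading is weak. I relied more on the force and the pictures.
- **Rest of the table:** By eye, the stand's base is where it was in the first pictures. The other two flags are still yellow side up, and nothing else on the table looks moved. I judged this from the pictures and did not measure it.

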